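Weigh out steel collars on the sprung scale

ROBOT

A 6-joint arm with a two-finger parallel gripper is mounted at the origin on the work surface. World frame = base frame: x ahead of the robot, y to its left, z up, the work surface at z = 0. Lengths are in m, angles in rad, forces in N, time in s.
With the tool pointing down it reaches from about 0.225 to 0.725 m from the base axis. Payload 3.1 kg.
Tool frame: the origin (TCP) lies midway between the tips of the shut fingers; the grasp point (between the pads) lies 19 mm behind it (grip_point_offset is the distance from the TCP to the grasp point, in m); z points along the fingers, y is the line along which they close (so a half turn about z gives the same grasp; the last joint's range is limited). The gripper opens to 85 mm and grips with 20 to 120 N. Pads are 22 mm wide; open, the fingers measure 114 mm over their backs; the gripper's body (76 mm by 85 mm) begins 54 mm behind the grasp point. The pads swing forward as they close: fully open they stand 13 mm farther back than shut.
Start: joints at [-1.329, 0.048, 0.099, 1.622, 0, 1.443], TCP at [0.19, -0.49, 0.2] pointing down, gripper open.
Joint ranges: [-2.91, 2.91], [-0.99, 1.94], [-1.21, 1.42], [-2.12, 2.29], [-1.49, 1.47], [-3.14, 3.14]. Speed limits (rad/s): [2.79, 2.79, 3.14, 3.14, 3.14, 3.14].

INTERFACE

Orientations are given as a rotation vector (axis times angle).
In Python, from rig import * gives the robot as it stands.
- The arm moves only by the tool play_rows, never from a script. Its arguments are lists of equal length, an entry for each row: "angular": the turn, a rotation vector about the world's x, y, z in degrees, a list of three; "slide": the shift along the world's x, y, z in mm, a list of three; "gripper": the gripper command: -1 is fully open, 1 is shut, values between are in proportion. In form: {"angular": [[rx, ry, rz], ...], "slide": [[x, y, z], ...], "gripper": [gripper, ...]}. A call has 1 to 8 rows; each row is the pose to reach, as a shift and turn from the pose commanded when the call began; what a row does not reach only later rows make up. A row lasts 1/8 s, in which the tool goes at most 62.5 mm and 10.7 degrees, less where a joint would pass 70% of its speed; a pose out of reach is approached as far as the arm can. A call with a gripper value outside its range is refused whole. The fingers move at their own pace and stop on an object; "grip_force" is the grip in N (left out, the last holds). Time passes only in rows, so rows that repeat a pose let the fingers close. It gives the time, the measured TCP pose, the force, the opening and the grip force at its end, in the units of the state.
- state(): the state, without advancing time (a new reading comes with each control period).
- grab_frame(name): name is "side" or "top" or "wrist"; returns a dict with "image" (400x640x3 uint8, red, green, blue), "depth" (400x640 float32, m along the optical axis (not along the pixel's ray), 0 where there is no reading), "fx", "fy", "cx", "cy" (pixels), "R" (3x3) and "t" (3): a world point X has camera coordinates R X + t; the wrist camera has in their place "hand_eye" (4x4, takes a point from camera to tool coordinates, whose origin is the TCP and whose axes are the flange's). Camera axes: x right, y down, z forward; pixel columns grow to the right and rows downward; lengths in m; the calibration is good to about 2 mm. The wrist camera is an equidistant fisheye: a pixel r from the principal point sees the ray r / f radians off the axis. A picture is of the moment at which its call begins: read the wrist's pose just before it.
- job_done(): hands the job in; it is judged then, once.
The state is a dict: "clock": time; "qpos": joint angles; "joint_velocities": joint speeds; "tau": joint torques, N m; "eef_pos": TCP position; "orientation": TCP orientation; "contact_force": force on the tool from outside, world axes, zero at the start; "moment": the same for the moment, N m; "width": opening from 0.0 (shut) to 1.0 (fully open); "gripper_force": force on a finger pad.
Only numpy, scipy, OpenCV 4.12 (cv2) and the standard library are available. Lean on these libraries where they do the work, as an engineer would, in place of code of your own. Each camera call takes 0.05 s, during which the arm holds its last target. There are 200 camera calls.

TASK

Weigh out a batch of steel pipe collars: thread them one at a time over the upright spindle of the sprung scale's pan, letting each down until it sits fully home before letting go, and keep adding until the scale's pointer has sunk level with the black mark or past it; then stop, adding no collar more than it takes. The spindle stands a little off the pan's centre, so feel for it gently: never drop a collar, bear down hard on the scale or push the pan near its bottom stop. Leave the spare collars and everything else where they are.

Things in the scene. Friction and masses are not known exactly. Their poses are not given: they have to be found in the camera images.
- scale: fixed sprung scale: grey base 130 x 140, 30 high, a round pan on a central stem above it. Origin: centre of the base's underside, on the pan's axis; z up. At 72 to 132 along its +y stands an upright plate, 4 thick, top 130 above the table, with graduations 5 apart and one long thick black mark; the pan's pointer runs down its face, which looks to the scale's +x
- pan (a joint): how far the pan has sunk, m: 0 (top face 100 mm above the table) to 0.058 (bottom stop). Pointer (4 mm bar) covers the level of the 4 mm thick black mark at 0.030. Well damped spring of 180 N/m, settles in 0.3 s: a collar sinks it about 11 mm, pressing with 1 N 5.6 mm. The empty pan stands between 0.003 and 0.016, so two or three collars are needed
- pan_top (a point): centre of the pan's flat top face (diameter 110, z up; sinks with the pan). On the pan stands a steel spindle, diameter 16, 50 high above this face, flat end with 1 mm rounded edge. Its axis is 4 mm off this point in an unmeasured direction, new each run, then fixed. A collar's bore clears it by 1.2 all round; lowered on this centre it lands on the spindle's end. Collars stack, 14 each
- collar1: one of four equal loose steel collars (thick plain rings): outside diameter 50, bore 18.5, height 14, about 200 g, lying flat on the table. Origin: centre of the underside, z up along the bore. All four stand among two look-alikes that are not to be used
- collar2: one of four equal loose steel collars (thick plain rings): outside diameter 50, bore 18.5, height 14, about 200 g, lying flat on the table. Origin: centre of the underside, z up along the bore. All four stand among two look-alikes that are not to be used
- collar3: one of four equal loose steel collars (thick plain rings): outside diameter 50, bore 18.5, height 14, about 200 g, lying flat on the table. Origin: centre of the underside, z up along the bore. All four stand among two look-alikes that are not to be used
- collar4: one of four equal loose steel collars (thick plain rings): outside diameter 50, bore 18.5, height 14, about 200 g, lying flat on the table. Origin: centre of the underside, z up along the bore. All four stand among two look-alikes that are not to be used
- steel_plug: look-alike, leave alone: solid steel flanged plug, disc 50 diameter and 12 high with a 24 diameter boss on top, 32 high in all; origin at centre of underside
- pipe_coupling: leave alone: white plastic pipe coupling standing upright, a thin tube 54 diameter, 45 high; origin at centre of underside
- elbow: leave alone: white plastic pipe elbow lying flat, legs 52 long along its +x and +y, 44 high; origin under the corner
- tee: leave alone: white plastic pipe tee lying flat, 96 long along x, branch 48 along +y, 46 high; origin under the middle
- screwdriver: leave alone: screwdriver lying along its x
- pipe_stub: leave alone: short white pipe standing upright, diameter 34, 70 high; origin at centre of underside
Not all that is in view belongs to the job. Leave any green or red look-alike of the collar2 alone.

How it is judged:
On the way, in this order (a step that is already met when the one before it is completed fails the run):
1. a first collar, alone, is threaded on the spindle, sits on the pan within 4 mm and is let go ((((horizontal distance between collar1 and pan_top below 0.008 m and z of collar1 in the frame of pan_top below 0.004 m and angle between collar1's own z axis and vertical below 0.1 rad) and contact force between the fingers and collar1 below 0.05 N and horizontal distance between each of collar2, collar3, collar4 and pan_top above 0.06 m) or ((horizontal distance between collar2 and pan_top below 0.008 m and z of collar2 in the frame of pan_top below 0.004 m and angle between collar2's own z axis and vertical below 0.1 rad) and contact force between the fingers and collar2 below 0.05 N and horizontal distance between each of collar1, collar3, collar4 and pan_top above 0.06 m) or ((horizontal distance between collar3 and pan_top below 0.008 m and z of collar3 in the frame of pan_top below 0.004 m and angle between collar3's own z axis and vertical below 0.1 rad) and contact force between the fingers and collar3 below 0.05 N and horizontal distance between each of collar1, collar2, collar4 and pan_top above 0.06 m) or ((horizontal distance between collar4 and pan_top below 0.008 m and z of collar4 in the frame of pan_top below 0.004 m and angle between collar4's own z axis and vertical below 0.1 rad) and contact force between the fingers and collar4 below 0.05 N and horizontal distance between each of collar1, collar2, collar3 and pan_top above 0.06 m))), for 0.2 s.
2. a second collar is threaded on top of it, sits down and is let go ((((horizontal distance between collar1 and pan_top below 0.008 m and z of collar1 in the frame of pan_top below 0.018 m and angle between collar1's own z axis and vertical below 0.1 rad) and (horizontal distance between collar2 and pan_top below 0.008 m and z of collar2 in the frame of pan_top below 0.018 m and angle between collar2's own z axis and vertical below 0.1 rad) and contact force between the fingers and collar1 below 0.05 N and contact force between the fingers and collar2 below 0.05 N and horizontal distance between each of collar3, collar4 and pan_top above 0.06 m) or ((horizontal distance between collar1 and pan_top below 0.008 m and z of collar1 in the frame of pan_top below 0.018 m and angle between collar1's own z axis and vertical below 0.1 rad) and (horizontal distance between collar3 and pan_top below 0.008 m and z of collar3 in the frame of pan_top below 0.018 m and angle between collar3's own z axis and vertical below 0.1 rad) and contact force between the fingers and collar1 below 0.05 N and contact force between the fingers and collar3 below 0.05 N and horizontal distance between each of collar2, collar4 and pan_top above 0.06 m) or ((horizontal distance between collar1 and pan_top below 0.008 m and z of collar1 in the frame of pan_top below 0.018 m and angle between collar1's own z axis and vertical below 0.1 rad) and (horizontal distance between collar4 and pan_top below 0.008 m and z of collar4 in the frame of pan_top below 0.018 m and angle between collar4's own z axis and vertical below 0.1 rad) and contact force between the fingers and collar1 below 0.05 N and contact force between the fingers and collar4 below 0.05 N and horizontal distance between each of collar2, collar3 and pan_top above 0.06 m) or ((horizontal distance between collar2 and pan_top below 0.008 m and z of collar2 in the frame of pan_top below 0.018 m and angle between collar2's own z axis and vertical below 0.1 rad) and (horizontal distance between collar3 and pan_top below 0.008 m and z of collar3 in the frame of pan_top below 0.018 m and angle between collar3's own z axis and vertical below 0.1 rad) and contact force between the fingers and collar2 below 0.05 N and contact force between the fingers and collar3 below 0.05 N and horizontal distance between each of collar1, collar4 and pan_top above 0.06 m) or ((horizontal distance between collar2 and pan_top below 0.008 m and z of collar2 in the frame of pan_top below 0.018 m and angle between collar2's own z axis and vertical below 0.1 rad) and (horizontal distance between collar4 and pan_top below 0.008 m and z of collar4 in the frame of pan_top below 0.018 m and angle between collar4's own z axis and vertical below 0.1 rad) and contact force between the fingers and collar2 below 0.05 N and contact force between the fingers and collar4 below 0.05 N and horizontal distance between each of collar1, collar3 and pan_top above 0.06 m) or ((horizontal distance between collar3 and pan_top below 0.008 m and z of collar3 in the frame of pan_top below 0.018 m and angle between collar3's own z axis and vertical below 0.1 rad) and (horizontal distance between collar4 and pan_top below 0.008 m and z of collar4 in the frame of pan_top below 0.018 m and angle between collar4's own z axis and vertical below 0.1 rad) and contact force between the fingers and collar3 below 0.05 N and contact force between the fingers and collar4 below 0.05 N and horizontal distance between each of collar1, collar2 and pan_top above 0.06 m))), for 0.2 s.
At the end, for the whole second after the job is handed in: Pan at rest 28.5 to 43 mm down (mark at 30 mm, at most one collar past it); every collar either level and threaded on the spindle in the stack, or within 30 mm of where it lay; collars at rest (under 20 mm/s); the six other loose things within 30 mm of where they stood (value of joint pan between 0.0285 and 0.043 m and ((horizontal distance between collar1 and pan_top below 0.008 m and z of collar1 in the frame of pan_top below 0.032 m and angle between collar1's own z axis and vertical below 0.1 rad) or distance of collar1 from where it was at the start of the episode below 0.03 m) and ((horizontal distance between collar2 and pan_top below 0.008 m and z of collar2 in the frame of pan_top below 0.032 m and angle between collar2's own z axis and vertical below 0.1 rad) or distance of collar2 from where it was at the start of the episode below 0.03 m) and ((horizontal distance between collar3 and pan_top below 0.008 m and z of collar3 in the frame of pan_top below 0.032 m and angle between collar3's own z axis and vertical below 0.1 rad) or distance of collar3 from where it was at the start of the episode below 0.03 m) and ((horizontal distance between collar4 and pan_top below 0.008 m and z of collar4 in the frame of pan_top below 0.032 m and angle between collar4's own z axis and vertical below 0.1 rad) or distance of collar4 from where it was at the start of the episode below 0.03 m) and linear speed of each of collar1, collar2, collar3, collar4 below 0.02 m/s and distance of each of steel_plug, pipe_coupling, elbow, tee, screwdriver, pipe_stub from where it was at the start of the episode below 0.03 m); the robot touches nothing.
It fails at once if the pan is pushed more than 52 mm down (near its bottom stop) (value of joint pan above 0.052 m).
It fails at once if the scale bears more than 20 N from anything (dropped on, forced or knocked) (contact force between scale and anything else above 20 N).
It fails at once if a collar let go near the spindle falls faster than 0.4 m/s (dropped from more than about 8 mm) ((horizontal distance between collar1 and pan_top below 0.06 m and contact force between the fingers and collar1 below 0.05 N and linear speed of collar1 above 0.4 m/s) or (horizontal distance between collar2 and pan_top below 0.06 m and contact force between the fingers and collar2 below 0.05 N and linear speed of collar2 above 0.4 m/s) or (horizontal distance between collar3 and pan_top below 0.06 m and contact force between the fingers and collar3 below 0.05 N and linear speed of collar3 above 0.4 m/s) or (horizontal distance between collar4 and pan_top below 0.06 m and contact force between the fingers and collar4 below 0.05 N and linear speed of collar4 above 0.4 m/s)).
It fails at once if another loose thing on the table is moved by more than 40 mm (distance of any of steel_plug, pipe_coupling, elbow, tee, screwdriver, pipe_stub from where it was at the start of the episode above 0.04 m).
It also fails if it takes over 72 s, if anything falls off the work surface, if the arm or the gripper's body presses on something with over 40 N, if the wrist force passes 120 N, or if a joint passes its speed limit or range.

## Working session

There is one attempt and no reset: what is moved stays moved. The work goes in short steps, Python scripts to look and compute and a tool call to move; the robot and the scene stay as the last step left them, time stands still between calls to the robot, and variables do not carry over. Pictures are saved under pics/ and viewed, at most 10 in all, crops included, and the job is handed in when it is done.

Besides the shell and the picture viewer there is one more tool, called after "Emit:" by a JSON object that holds its "op" and its "data", one argument or row to a line. play_rows: Moves the arm, as the interface text tells. Its arguments: {"type":"object","properties":{"angular":{"type":"array","items":{"type":"array","items":{"type":"number"}}},"slide":{"type":"array","items":{"type":"array","items":{"type":"number"}}},"gripper":{"type":"array","items":{"type":"number"}},"grip_force":{"type":"number"}},"required":["angular","slide","gripper"]}

```bash
mkdir -p pics; ls; python3 - <<'E'
from rig import *
import cv2,numpy as np
s=state();print(s['clock'],s['eef_pos'],s['orientation'],s['contact_force'],s['width'])
for n in('top','side'):
    f=grab_frame(n);np.savez('%s0.npz'%n,**f)
    cv2.imwrite('pics/%s0.png'%n,cv2.cvtColor(f['image'],cv2.COLOR_RGB2BGR))
    print(n,f['R'].round(3).tolist(),f['t'],f['fx'],f['cx'],f['cy'])
E
```

```text
pics
0.0 [ 0.18957937 -0.48881584  0.19849045] [-3.08565037e+00 -5.77253585e-01  2.46648087e-04] [-1.16608487 -0.22742889 -0.17989432] 0.9983815668477358
top [[0.022, -1.0, 0.009], [-0.985, -0.024, -0.173], [0.173, -0.005, -0.985]] [0.03657507 0.53418156 1.12802996] 466.9440424236993 321.2484523312534 191.6274943981196
side [[0.988, -0.155, 0.018], [-0.098, -0.707, -0.7], [0.122, 0.69, -0.714]] [-0.51534204  0.13565759  1.11404222] 364.03173973642845 316.2936341659561 193.1928759027328
```

View pics/top0.png

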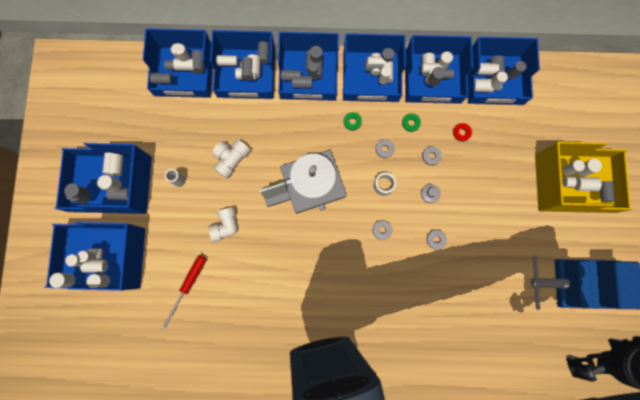

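View pics/side0.png

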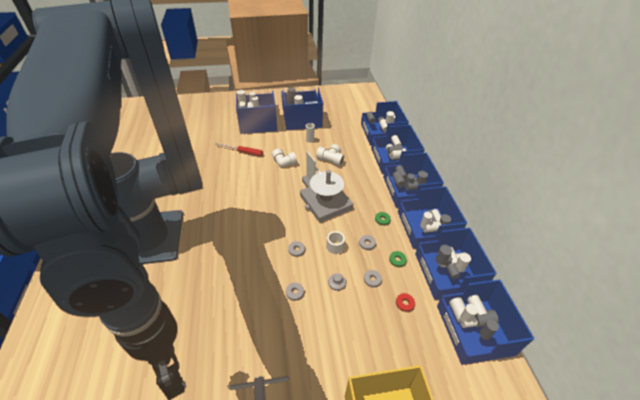

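The top view shows the four grey collars at about (385,148), (431,155), (382,229) and (436,239). The plug is at (430,193), the coupling at (385,183), and the scale's pan at (313,175) with its plate at (276,191).

```bash
cat > h.py <<'E'
import numpy as np,cv2
from scipy.optimize import least_squares
def hit(f,u,v,z):
    r=f['R'].T@np.array([(u-f['cx'])/f['fx'],(v-f['cy'])/f['fy'],1.]); c=-f['R'].T@f['t']
    return c+r*(z-c[2])/r[2]
def cloud(f):
    v,u=np.mgrid[:400,:640];d=np.asarray(f['depth'],float)
    P=np.stack([(u-f['cx'])/f['fx']*d,(v-f['cy'])/f['fy']*d,d],-1)
    return (P-f['t'])@f['R']
E
python3 - <<'E'
from h import *
f=dict(np.load('top0.npz'));P=cloud(f)
for n,(u,v) in dict(c1=(385,148),c2=(431,155),c3=(382,229),c4=(436,239)).items():
    w=np.s_[v-14:v+15,u-14:u+15];p=P[w][P[w][...,2]>.008]
    print(n,hit(f,u,v,.014).round(4),len(p),((p.max(0)+p.min(0))/2).round(4),np.median(p[:,2]).round(4))
w=np.s_[145:215,255:350];p=P[w].reshape(-1,3)
print(np.histogram(p[:,2],bins=np.arange(0,.2,.01))[0])
print('plug',hit(f,430,193,.03),'coupl',hit(f,385,183,.045))
for lo,hi in((.02,.04),(.075,.105),(.12,.16)):
    q=p[(p[:,2]>lo)&(p[:,2]<hi)];print(lo,len(q),q.mean(0).round(4),((q.max(0)+q.min(0))/2).round(4),np.ptp(q,0).round(4),np.median(q[:,2]))
cv2.imwrite('pics/crop0.png',cv2.cvtColor(cv2.resize(f['image'][140:220,255:355],None,fx=7,fy=7,interpolation=cv2.INTER_CUBIC),cv2.COLOR_RGB2BGR))
E
```

```text
c1 [ 0.6594 -0.1163  0.014 ] 238 [ 0.5077 -0.0426  0.6057] 0.0132
c2 [ 0.6435 -0.2372  0.014 ] 244 [ 0.4997 -0.1051  0.6056] 0.013
c3 [ 0.4458 -0.1084  0.014 ] 257 [ 0.3998 -0.0385  0.6055] 0.0132
c4 [ 0.4235 -0.246   0.014 ] 258 [ 0.3886 -0.1087  0.6055] 0.0128
[1232  133  930  410   19   20   17   19  576  982   29   23   55   37
   20    0    0    0    0]
plug [ 0.53919128 -0.22891865  0.03      ] coupl [ 0.55945476 -0.11170615  0.045     ]
0.02 1340 [0.5435 0.081  0.0282] [0.5649 0.0933 0.0299] [0.1645 0.2159 0.0198] 0.028721841577962065
0.075 1581 [0.5634 0.0754 0.0907] [0.5654 0.1042 0.0898] [0.1086 0.1752 0.0295] 0.09068346876008485
0.12 112 [0.5444 0.1255 0.1318] [0.5466 0.129  0.1319] [0.0615 0.1276 0.0232] 0.13019569632827277
```

View pics/crop0.png

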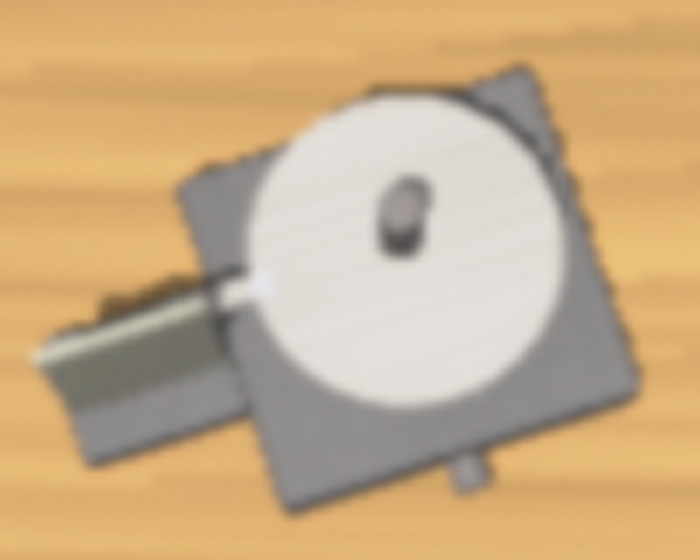

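```bash
python3 - <<'E'
from h import *
f=dict(np.load('top0.npz'));P=cloud(f)
c=lambda x,y:(255+(x+.5)/7-.5,140+(y+.5)/7-.5)
print('pan',hit(f,*c(406,250),.091)); print('spb',hit(f,*c(400,236),.091)); print('spt',hit(f,*c(407,200),.141))
a=hit(f,*c(37,355),.13);b=hit(f,*c(218,290),.13);print('plate top',a,b,np.degrees(np.arctan2(*(a-b)[:2][::-1]))-90)
a=hit(f,*c(290,512),.03);b=hit(f,*c(638,395),.03);d=hit(f,*c(525,68),.03);e=hit(f,*c(180,188),.03);print(a,b,d,e,(a+b+d+e)/4)
for u,v in((385,148),(431,155),(382,229),(436,239)):
    w=P[v-14:v+15,u-14:u+15].reshape(-1,3);p=w[(w[:,2]>.008)&(w[:,2]<.03)]
    p=p[np.hypot(*(p[:,:2]-hit(f,u,v,.014)[:2]).T)<.035];print(p.mean(0).round(4),((p.max(0)+p.min(0))/2).round(4),np.ptp(p,0).round(3))
w=P[140:210,285:345].reshape(-1,3);p=w[(w[:,2]>.08)&(w[:,2]<.1)]
print(((p.max(0)+p.min(0))/2).round(4),np.ptp(p,0),np.median(p[:,2]))
t=P[350:395,100:200].reshape(-1,3);print('table z',np.median(t[:,2]),np.median(P[200:215,400:425,2]))
E
```

```text
pan [0.56517778 0.07125212 0.091     ]
spb [0.57009836 0.0734655  0.091     ]
spt [0.57160536 0.07062893 0.141     ]
plate top [0.51821672 0.19261039 0.13      ] [0.54173663 0.13317215 0.13      ] 21.58887428849839
[0.48037932 0.11154804 0.03      ] [ 0.52624824 -0.01364323  0.03      ] [0.64797686 0.02986156 0.03      ] [0.59931504 0.15576539 0.03      ] [0.56347986 0.07088294 0.03      ]
[ 0.66   -0.1162  0.0132] [ 0.6605 -0.1164  0.0136] [0.05  0.048 0.01 ]
[ 0.6432 -0.2399  0.0128] [ 0.6444 -0.2407  0.0134] [0.05  0.049 0.01 ]
[ 0.4449 -0.1093  0.0131] [ 0.4449 -0.1085  0.0145] [0.049 0.047 0.013]
[ 0.4238 -0.248   0.0129] [ 0.4239 -0.2484  0.0138] [0.047 0.048 0.011]
[0.5654 0.0773 0.0918] [0.10856101 0.12145592 0.01645051] 0.0906899414500223
table z -0.0007556721715554806 -0.0008777812048781742
```

Emit:
{"op": "play_rows", "data": {
  "angular": [
    [0,0,10],
    [0,0,20],
    [0,0,30],
    [0,0,40],
    [0,0,50],
    [0,0,60],
    [0,0,70],
    [0,0,80]
  ],
  "slide": [
    [20,50,0],
    [50,100,0],
    [80,150,0],
    [110,200,0],
    [145,250,0],
    [180,300,0],
    [210,340,0],
    [220,381,0]
  ],
  "gripper": [-0.7,-0.7,-0.7,-0.7,-0.7,-0.7,-0.7,-0.7]
}}

```text
clock: 1.1
eef_pos: [0.4106, -0.1067, 0.1989]
orientation: [-1.985, -2.434, 0.0]
contact_force: [0.8, 0.5, 0.0]
width: 0.85
gripper_force: 0.0
```

Emit:
{"op": "play_rows", "data": {
  "angular": [
    [0,0,5],
    [0,0,9],
    [0,0,9]
  ],
  "slide": [
    [20,-1,-50],
    [34,-2,-90],
    [34,-2,-90]
  ],
  "gripper": [-0.5,-0.5,-0.5]
}}

```text
clock: 1.48
eef_pos: [0.4407, -0.1089, 0.1054]
orientation: [-1.792, -2.569, 0.003]
contact_force: [0.5, -0.3, -0.3]
width: 0.75
gripper_force: 0.0
```

```bash
cat >> h.py <<'E'
from scipy.spatial.transform import Rotation as Ro
import pickle
def wgrab(n):
    from rig import state,grab_frame
    s=state();f=grab_frame('wrist');f['p']=np.array(s['eef_pos']);f['o']=np.array(s['orientation'])
    pickle.dump(f,open(n+'.pkl','wb'));cv2.imwrite('pics/%s.png'%n,cv2.cvtColor(f['image'],cv2.COLOR_RGB2BGR));return f
def whit(f,u,v,z,tool=False):
    # ray through a pixel; tool=True: intersect with plane z in the tool frame
    x,y=(u-f['cx'])/f['fx'],(v-f['cy'])/f['fy'];th=np.hypot(x,y);k=np.sin(th)/max(th,1e-9)
    r=f['hand_eye'][:3,:3]@np.array([x*k,y*k,np.cos(th)]);c=f['hand_eye'][:3,3]
    if not tool:
        R=Ro.from_rotvec(f['o']).as_matrix();r=R@r;c=R@c+f['p']
    return c+r*(z-c[2])/r[2]
def wpix(f,X):
    R=Ro.from_rotvec(f['o']).as_matrix();q=np.linalg.inv(f['hand_eye'])@np.r_[R.T@(np.asarray(X)-f['p']),1];th=np.arctan2(np.hypot(q[0],q[1]),q[2]);s=th/np.hypot(q[0],q[1])
    return np.array([f['cx']+f['fx']*q[0]*s,f['cy']+f['fy']*q[1]*s])
E
python3 - <<'E'
from h import *
from rig import state
f=wgrab('w1');print(f['p'],f['o'],f['hand_eye'].round(3),f['fx'],f['cx'],f['cy'],state()['contact_force'])
print(wpix(f,[.4455,-.1087,.014]),wpix(f,[.569,.072,.141]))
E
```

```text
[ 0.4407201  -0.10887205  0.10539889] [-1.79216607 -2.56914712  0.00320696] [[ 0.001 -0.947 -0.321  0.083]
 [ 1.     0.001  0.002 -0.   ]
 [-0.001 -0.321  0.947 -0.175]
 [ 0.     0.     0.     1.   ]] 309.70691628693146 320.27847488850495 197.80561619954872 [-0.59822502  0.51880761 -0.08568725]
[325.98706244 191.94708462] [612.4422413   61.57571334]
```

View pics/w1.png

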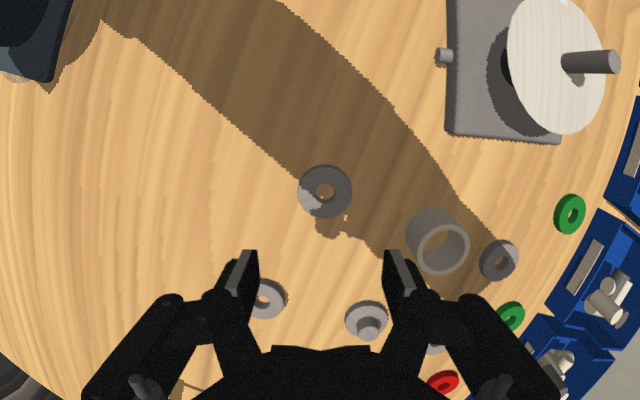

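The wrist view shows collar 3 at (324.5,191), within 2 px of the prediction. The spindle end is near (615,61), which also agrees with the estimate.

```bash
python3 - <<'E'
from h import *
f=pickle.load(open('w1.pkl','rb'))
c=whit(f,324.7,190.5,.010);print(c,(c-f['p'])*1e3)
R=Ro.from_rotvec(f['o']).as_matrix();print('yaw of tool y',np.degrees(np.arctan2(R[1,1],R[0,1])),R[:,2])
print(whit(f,600,62,.141))
E
```

```text
[ 0.44438993 -0.10895898  0.01      ] [ 3.66982972e+00 -8.69264481e-02 -9.53988946e+01]
yaw of tool y 20.204120367838744 [-0.00865105  0.00353827 -0.99995632]
[0.55698397 0.06378466 0.141     ]
```

Emit:
{"op": "play_rows", "data": {
  "angular": [
    [0,0,0],
    [0,0,0],
    [0,0,0]
  ],
  "slide": [
    [3,0,-50],
    [3,0,-85],
    [3,0,-85]
  ],
  "gripper": [-0.5,-0.5,-0.5]
}}

```text
clock: 1.9
eef_pos: [0.4447, -0.1101, 0.0239]
orientation: [-1.797, -2.572, 0.002]
contact_force: [-0.5, -0.6, 1.1]
width: 0.749
gripper_force: 0.0
```

```bash
python3 -c "
from rig import *
s=state();print(s['eef_pos'],s['orientation'],s['contact_force'],s['joint_velocities'])"
```

```text
[ 0.44469812 -0.11008155  0.02385987] [-1.79725681e+00 -2.57184455e+00  1.52748676e-03] [-0.50708107 -0.62952703  1.08962872] [-0.00079527 -0.02654395  0.07079725  0.01360895  0.00173839 -0.0033012 ]
```

Emit:
{"op": "play_rows", "data": {
  "angular": [
    [0,0,0],
    [0,0,0],
    [0,0,0],
    [0,0,0],
    [0,0,0],
    [0,0,0]
  ],
  "slide": [
    [0,1,-15],
    [0,1,-22],
    [0,1,-22],
    [0,1,-22],
    [0,1,-22],
    [0,1,-22]
  ],
  "gripper": [-0.5,-0.5,-0.5,1,1,1],
  "grip_force": 30
}}

```text
clock: 2.65
eef_pos: [0.447, -0.1096, 0.003]
orientation: [1.797, 2.576, 0.0]
contact_force: [-0.2, -0.0, -0.5]
width: 0.109
gripper_force: 0.0
```

```bash
python3 - <<'E'
from h import *
from rig import state
f=wgrab('w2');print(f['p'],state()['width'],state()['gripper_force'])
E
```

```text
[ 0.44698211 -0.10958727  0.00300182] 0.019675451822867607 0.0
```

View pics/w2.png

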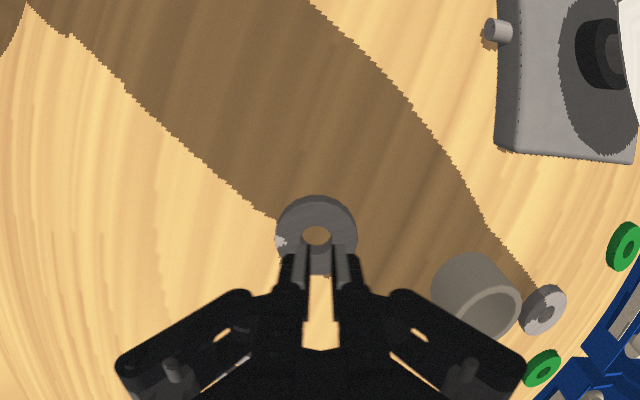

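```bash
python3 - <<'E'
from h import *
for n,uv in(('w1',(324.7,191)),('w2',(316,236))):
    f=pickle.load(open(n+'.pkl','rb'))
    print(n,'tcp pix',wpix(f,f['p']),'collar',whit(f,*uv,.014),'grasp pt pix')
    d=f['depth'];u,v=map(int,uv);print(d[v-16:v+24:4,u],[d[260,305],d[255,345],d[285,290]], 'expected z of collar top',)
    R=Ro.from_rotvec(f['o']).as_matrix();q=np.linalg.inv(f['hand_eye'])@np.r_[R.T@(np.array([.445,-.109,.014])-f['p']),1];print(q)
from rig import *
f=grab_frame('top');np.savez('top1.npz',**f);P=cloud(f)
p=P[214:246,366:398].reshape(-1,3);p=p[(p[:,2]>.008)&(p[:,2]<.018)];print(len(p),(p.max(0)+p.min(0))/2)
E
```

```text
w1 tcp pix [320.43264342 233.14896356] collar [ 0.44409685 -0.10826683  0.014     ] grasp pt pix
[0.27345088 0.27418485 0.2762122  0.2921701  0.29259562 0.2954052
 0.29261485 0.2826572  0.28421116 0.28381163] [np.float32(0.31746227), np.float32(0.31335145), np.float32(0.32608998)] expected z of collar top
[ 0.00458194 -0.00518862  0.27964005  1.        ]
w2 tcp pix [320.41982631 233.13955043] collar [ 0.44337287 -0.10737048  0.014     ] grasp pt pix
[0.17702335 0.17722848 0.19300099 0.1955986  0.19518647 0.19527364
 0.19600867 0.19152427 0.18641956 0.1851042 ] [np.float32(0.13959453), np.float32(0.15243734), np.float32(0.115844324)] expected z of collar top
[-0.0015499   0.02440764  0.18159131  1.        ]
57 [ 0.44053042 -0.09320418  0.01334024]
```

```bash
python3 - <<'E'
from h import *
f=pickle.load(open('w2.pkl','rb'));d=f['depth'];H=f['hand_eye']
for u in(301,345):
  for v in range(236,300,6):
    x,y=(u-f['cx'])/f['fx'],(v-f['cy'])/f['fy'];th=np.hypot(x,y);z=d[v,u];k=np.tan(th)/th
    print(u,v,(H@[x*k*z,y*k*z,z,1])[:3].round(4))
from rig import *
print(state()['width'])
cv2.imwrite('pics/w2c.png',cv2.cvtColor(cv2.resize(f['image'][180:320,230:430],None,fx=4,fy=4,interpolation=cv2.INTER_CUBIC),cv2.COLOR_RGB2BGR)+40)
E
```

```text
301 236 [-0.001  -0.012  -0.0022]
301 242 [-0.0027 -0.0118 -0.007 ]
301 248 [ 0.0109 -0.0096 -0.0403]
301 254 [ 0.0104 -0.0094 -0.0455]
301 260 [ 0.0107 -0.009  -0.0517]
301 266 [ 0.0109 -0.0087 -0.0575]
301 272 [ 0.0115 -0.0084 -0.0634]
301 278 [ 0.0109 -0.0082 -0.0672]
301 284 [ 0.01   -0.008  -0.0702]
301 290 [ 0.0125 -0.0076 -0.0779]
301 296 [ 0.0118 -0.0074 -0.0809]
345 236 [ 0.0038  0.0143 -0.0122]
345 242 [-0.0001  0.0145 -0.0122]
345 248 [-0.0041  0.0146 -0.0122]
345 254 [ 0.0073  0.0122 -0.0401]
345 260 [ 0.0111  0.0111 -0.0526]
345 266 [ 0.0115  0.0107 -0.0584]
345 272 [ 0.0115  0.0103 -0.0635]
345 278 [ 0.0111  0.01   -0.0674]
345 284 [ 0.0121  0.0096 -0.0734]
345 290 [ 0.0127  0.0092 -0.0782]
345 296 [ 0.0126  0.009  -0.082 ]
0.003072010513664425
```

View pics/w2c.png

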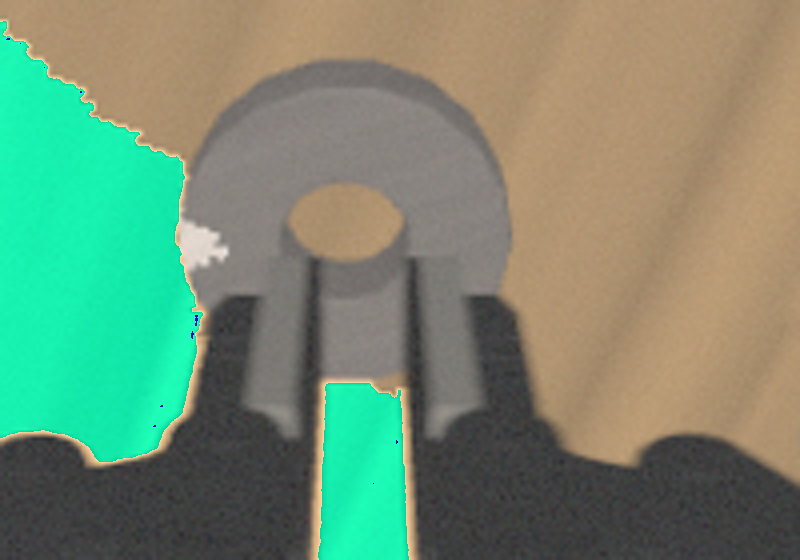

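The fingers closed above the collar. Image and depth both put the finger tips about 35 mm behind the reported TCP, so the collar at (316,236) was not touched. I'll open, lower in steps and check the force.

Emit:
{"op": "play_rows", "data": {
  "angular": [
    [0,0,0],
    [0,0,0],
    [0,0,0],
    [0,0,0],
    [0,0,0]
  ],
  "slide": [
    [0,0,0],
    [0,0,0],
    [-2,1,0],
    [-2,1,-6],
    [-2,1,-12]
  ],
  "gripper": [-0.5,-0.5,-0.5,-0.5,-0.5]
}}

```text
clock: 3.38
eef_pos: [0.4446, -0.1085, -0.0098]
orientation: [-1.798, -2.576, 0.0]
contact_force: [0.3, 0.7, 0.2]
width: 0.747
gripper_force: 0.0
```

```bash
cat >> h.py <<'E'
def tip(f):
    # deepest tool-z of pixels belonging to the fingers (depth cloud in tool frame)
    v,u=np.mgrid[:400,:640];x,y=(u-f['cx'])/f['fx'],(v-f['cy'])/f['fy'];th=np.hypot(x,y)+1e-9;k=np.tan(th)/th;z=f['depth']
    return (np.stack([x*k*z,y*k*z,z],-1)@f['hand_eye'][:3,:3].T+f['hand_eye'][:3,3])
E
python3 - <<'E'
from h import *
from rig import state
s=state();f=wgrab('w3');s=state();print(s['eef_pos'],s['contact_force'],s['width'])
T=tip(f);g=f['image'].mean(-1)
m=(abs(T[...,0])<.016)&(abs(T[...,1])<.06)&(T[...,2]<-.018)
for z in np.arange(-.06,-.015,.004):
    q=m&(abs(T[...,2]-z)<.002);print(round(z,3),q.sum(),T[q][:,1].min().round(3) if q.any() else '',T[q][:,1].max().round(3) if q.any() else '',T[q][:,0].max().round(3) if q.any() else '')
E
```

```text
[ 0.44381859 -0.10813289 -0.01079904] [-0.6716437   0.03890777 -0.81414377] 0.7510846665368667
-0.06 415 -0.046 0.046 0.012
-0.056 357 -0.045 0.046 0.012
-0.052 367 -0.045 0.046 0.012
-0.048 314 -0.046 0.045 0.012
-0.044 249 -0.043 0.044 0.012
-0.04 84 -0.034 0.038 0.011
-0.036 1 -0.032 -0.032 0.001
-0.032 0   
-0.028 54 -0.022 0.022 0.015
-0.024 3380 -0.026 0.024 0.016
-0.02 153 -0.024 0.023 0.016
-0.016 0
```

View pics/w3.png

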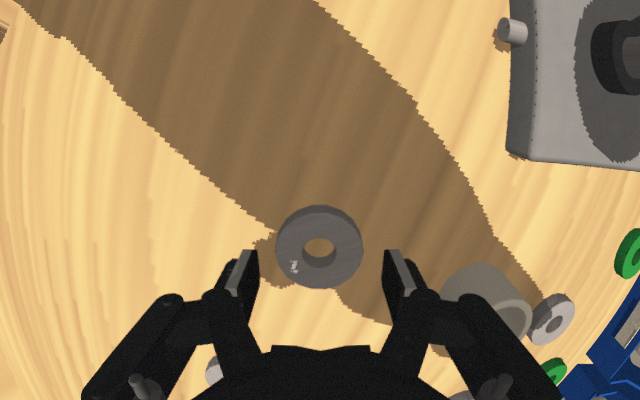

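```bash
python3 - <<'E'
from h import *
f=pickle.load(open('w3.pkl','rb'));T=tip(f)
print(whit(f,319,244,-.0248,True))
m=(abs(T[...,2]+.0245)<.004)&(np.hypot(T[...,0],T[...,1])<.04);p=T[m];print((p.max(0)+p.min(0))/2,np.ptp(p,axis=0),p.mean(0))
R=Ro.from_rotvec(f['o']).as_matrix();print(R.round(4))
E
```

```text
[ 0.00513749 -0.00082158 -0.0248    ]
[-0.00070943 -0.0009029  -0.02353493] [0.04968646 0.04955433 0.00606727] [ 0.00136337 -0.0009467  -0.02454418]
[[-3.451e-01  9.386e-01 -1.000e-04]
 [ 9.386e-01  3.451e-01  0.000e+00]
 [ 0.000e+00 -1.000e-04 -1.000e+00]]
```

Emit:
{"op": "play_rows", "data": {
  "angular": [
    [0,0,0],
    [0,0,0],
    [0,0,0],
    [0,0,0],
    [0,0,0],
    [0,0,0]
  ],
  "slide": [
    [0,0,-8],
    [0,0,-16],
    [0,0,-22],
    [0,0,-22],
    [0,0,-22],
    [0,0,-22]
  ],
  "gripper": [-0.5,-0.5,-0.5,1,1,1],
  "grip_force": 30
}}

```text
clock: 4.18
eef_pos: [0.4446, -0.1084, -0.0314]
orientation: [-1.798, -2.576, -0.0]
contact_force: [-0.2, 0.5, -2.3]
width: 0.572
gripper_force: 31.3
```

Emit:
{"op": "play_rows", "data": {
  "angular": [
    [0,0,0],
    [0,0,0],
    [0,0,0],
    [0,0,0],
    [0,0,0],
    [0,0,0],
    [0,0,0],
    [0,0,0]
  ],
  "slide": [
    [0,0,20],
    [0,5,70],
    [20,25,125],
    [55,60,155],
    [90,95,165],
    [125,128,165],
    [139,142,165],
    [139,142,165]
  ],
  "gripper": [1,1,1,1,1,1,1,1]
}}

```text
clock: 5.18
eef_pos: [0.5842, 0.0347, 0.133]
orientation: [-1.794, -2.578, 0.001]
contact_force: [-0.8, -0.0, -2.1]
width: 0.576
gripper_force: 32.1
```

```bash
python3 - <<'E'
from h import *
from rig import state,grab_frame
grab_frame('side')
f=wgrab('w4');s=state();print(f['p'],f['o'],s['contact_force'],s['width'],s['gripper_force'])
T=tip(f);p=T[(abs(T[...,0])<.1)&(abs(T[...,1])<.08)];print(np.histogram(p[:,2],bins=np.arange(-.07,.16,.01)))
print(wpix(f,[.569,.072,.141]))
E
```

```text
[0.58346625 0.03377239 0.13309501] [-1.79571053e+00 -2.57660275e+00  1.81290125e-03] [ 0.26181654  0.44809151 -2.17675489] 0.5746106568740789 32.09065396338701
(array([  968,   893,  6855,   623,     0,   111,   564,    69,    68,
          47,  3772, 13023,     0,     0,     0,     0,     1,  2405,
          40,    11,  4406,     0]), array([-0.07, -0.06, -0.05, -0.04, -0.03, -0.02, -0.01,  0.  ,  0.01,
        0.02,  0.03,  0.04,  0.05,  0.06,  0.07,  0.08,  0.09,  0.1 ,
        0.11,  0.12,  0.13,  0.14,  0.15]))
[319.91216199 172.38838907]
```

View pics/w4.png

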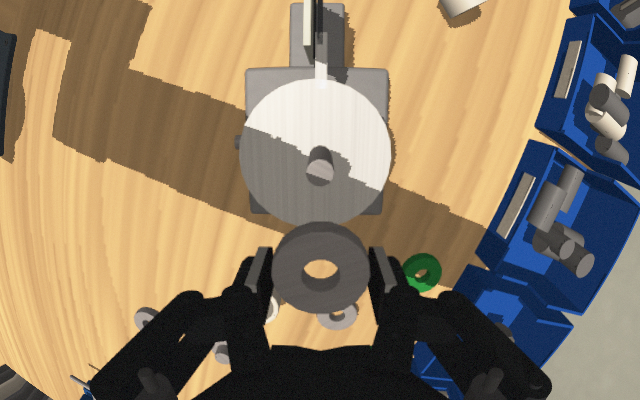

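The held collar is at about (321,266), with its bore at (321,270). The spindle end is at (320,170) and the pan centre is near (316,152). I'll measure spindle against collar in the tool frame from the depth cloud.

```bash
cat >> h.py <<'E'
def mask_circle(T,m):
    # centre and diameter of the disc made by masked cloud points (min enclosing circle, largest blob)
    n,l,st,_=cv2.connectedComponentsWithStats(m.astype(np.uint8));i=1+np.argmax(st[1:,4]);p=T[l==i]
    c,r=cv2.minEnclosingCircle((p[:,:2]*1e4).astype(np.float32));return np.array(c)/10,2*r/10,np.median(p[:,2])*1e3,p.mean(0)[:2]*1e3,len(p)
E
python3 - <<'E'
from h import *
f=pickle.load(open('w4.pkl','rb'));T=tip(f);Z=T[...,2]
r=lambda a,b,R:np.hypot(T[...,0]-a,T[...,1]-b)<R
m=r(.04,0,.02)&(Z<.02)&(Z>-.02);print(np.sort(Z[m])[::12].round(4))
zt=np.percentile(Z[m],20)
print('spindle',mask_circle(T,m&(abs(Z-zt)<.0025)))
print('pan',mask_circle(T,(Z>.037)&(Z<.048)&r(.04,0,.07)))
m=r(0,0,.03)&(Z<-.035)&(Z>-.055)&(abs(T[...,1])<.024);print('collar',mask_circle(T,m))
zc=np.median(Z[m])
# bore: hole seen through the top face
ph=np.array([whit(f,u,v,zc,True)[:2]*1e3 for u,v in((321-17,269),(321+18,269),(321,258.5),(321,281))]);print(ph)
E
python3 - <<'E'
import cv2
a=cv2.imread('pics/w4.png');cv2.imwrite('pics/w4c.png',cv2.resize(a[130:320,240:400],None,fx=3.1,fy=3.1,interpolation=cv2.INTER_CUBIC))
E
```

```text
[-0.0116 -0.0108 -0.0106 -0.0105 -0.0104 -0.0103 -0.0102 -0.0101 -0.0101
 -0.01   -0.01   -0.0099 -0.0099 -0.0098 -0.0098 -0.0098 -0.0097 -0.0097
 -0.0097 -0.0097 -0.0096 -0.0096 -0.0096 -0.0095 -0.0095 -0.0095 -0.0094
 -0.0094 -0.0094 -0.0093 -0.0093 -0.0093 -0.0092 -0.0092 -0.0092 -0.0091
 -0.0091 -0.009  -0.009  -0.0089 -0.0089 -0.0089 -0.0088 -0.0087 -0.0087
 -0.0086 -0.0085 -0.0084 -0.0082 -0.0081 -0.0079 -0.0069 -0.0059 -0.0047
 -0.003  -0.0019 -0.0002  0.001   0.0034  0.0053  0.0062  0.0084  0.0102
  0.0117  0.013   0.0149  0.0169  0.0191]
spindle (array([41.50994568, -0.31545422]), 15.999156188964843, np.float64(-9.47153408794446), array([41.47022034, -0.41124191]), 605)
pan (array([48.06860657, -4.87023926]), 124.6558837890625, np.float64(40.50970305109268), array([44.66968379, -4.20852024]), 16936)
collar (array([-1.41115723,  0.01818576]), 50.68873596191406, np.float64(-46.640257458770066), array([ 2.23582501, -0.10463606]), 6715)
[[ 2.61995735 -8.04499593]
 [ 2.61423363  8.93044669]
 [ 8.58087886  0.1845945 ]
 [-4.42022366  0.2135891 ]]
```

View pics/w4c.png

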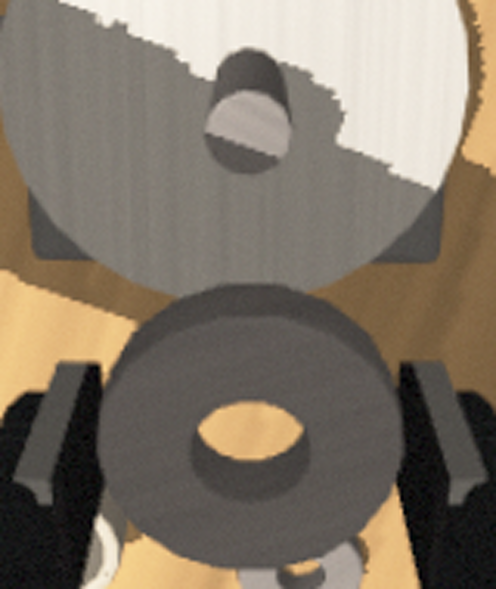

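```bash
python3 - <<'E'
from h import *
f=pickle.load(open('w4.pkl','rb'));T=tip(f);Z=T[...,2]
c=lambda x,y:(240+(x+.5)/3.1-.5,130+(y+.5)/3.1-.5)
for n,pts in dict(outer=[(250,316),(250,567),(98,440),(403,440)],bore=[(250,401),(250,500),(191,452),(309,452)]).items():
    q=np.array([whit(f,*c(*p),-.0466,True)[:2]*1e3 for p in pts]);print(n,q.round(2).tolist(),(q[0]+q[1])[0]/2,(q[2]+q[3])[1]/2)
m=(np.hypot(T[...,0],T[...,1])<.032)&(abs(Z+.0468)<.0015)&(abs(T[...,1])<.026);print(mask_circle(T,m))
m=(np.hypot(T[...,0]-.045,T[...,1])<.064)&(abs(Z-.0405)<.003);print('pan',mask_circle(T,m))
R=Ro.from_rotvec(f['o']).as_matrix();print(R.round(4), R@np.array([1,0,0]),f['p']+R@np.array([.0415,-.0004,-.0095]))
E
```

```text
outer [[22.76, -0.16], [-25.05, -0.1], [0.77, -24.23], [0.78, 24.13]] -1.1475840626761418 -0.04913399164528798
bore [[8.27, -0.14], [-10.61, -0.12], [-1.2, -9.48], [-1.19, 9.21]] -1.1683702221676402 -0.1327386059816531
(array([-0.57927132, -0.18353729]), 53.46011962890625, np.float64(-46.8041028671346), array([ 0.70171421, -0.21351537]), 5562)
pan (array([47.46756592, -4.82033768]), 123.50142822265624, np.float64(40.50933120449768), array([44.58875328, -4.21456732]), 16913)
[[-3.462e-01  9.382e-01 -1.500e-03]
 [ 9.382e-01  3.462e-01 -4.000e-04]
 [ 1.000e-04 -1.500e-03 -1.000e+00]] [-3.46156936e-01  9.38176612e-01  1.42141853e-04] [0.56873935 0.07257195 0.1426015 ]
```

Emit:
{"op": "play_rows", "data": {
  "angular": [
    [0,0,0],
    [0,0,0],
    [0,0,0],
    [0,0,0],
    [0,0,0]
  ],
  "slide": [
    [-8,20,0],
    [-15,40,-2],
    [-15,40,-10],
    [-15,40,-19],
    [-15,40,-19]
  ],
  "gripper": [1,1,1,1,1]
}}

```text
clock: 5.9
eef_pos: [0.5676, 0.0732, 0.1131]
orientation: [-1.797, -2.574, 0.003]
contact_force: [-0.1, -0.1, -1.9]
width: 0.57
gripper_force: 32.1
```

```bash
python3 - <<'E'
from h import *
from rig import state,grab_frame
f=wgrab('w5');s=state();print(f['p'],f['o'],s['contact_force'],s['width'],s['gripper_force'])
cv2.imwrite('pics/w5c.png',cv2.resize(cv2.imread('pics/w5.png')[190:320,240:400],None,fx=4,fy=4,interpolation=cv2.INTER_CUBIC))
E
```

```text
[0.56762233 0.07322354 0.11305865] [-1.79694032 -2.57432926  0.00287599] [ 0.99078302 -0.55981851 -2.10598828] 0.57478224564143 32.07588644698262
```

View pics/w5c.png

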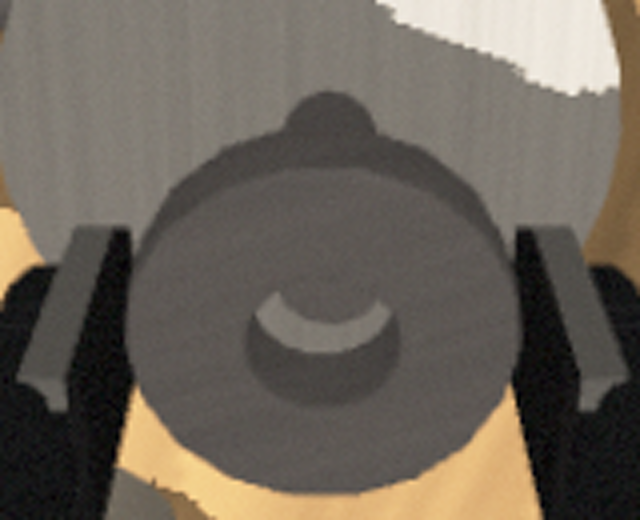

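The pixel view shows the spindle end centred left to right in the bore (crescent centre 322 against bore centre 323). I'll lower by a small amount and feel.

Emit:
{"op": "play_rows", "data": {
  "angular": [
    [0,0,0],
    [0,0,0],
    [0,0,0],
    [0,0,0],
    [0,0,0],
    [0,0,0]
  ],
  "slide": [
    [0,0,-3],
    [0,0,-6],
    [0,0,-9],
    [0,0,-12],
    [0,0,-14],
    [0,0,-14]
  ],
  "gripper": [1,1,1,1,1,1]
}}

```text
clock: 6.7
eef_pos: [0.5686, 0.0735, 0.1004]
orientation: [-1.798, -2.576, 0.0]
contact_force: [-1.0, -0.4, -2.3]
width: 0.573
gripper_force: 32.1
```

```bash
cat > look.py <<'E'
import sys
from h import *
from rig import state
s0=state();f=wgrab(sys.argv[1]);s=state();fs=[(np.array(a['contact_force'])).round(2).tolist() for a in(s0,s)]
print(s['clock'],np.round(s['eef_pos'],4),fs,round(s['width'],3))
T=tip(f);Z=T[...,2]
# pan level in the tool frame: bright/flat surface off to the side of the collar
m=(T[...,0]>.031)&(T[...,0]<.055)&(abs(T[...,1])<.02)&(Z>-.03)&(Z<.06)
print('pan tool z mm',np.percentile(Z[m]*1e3,[25,50,75]).round(2),m.sum())
m=(np.hypot(T[...,0],T[...,1])<.022)&(np.hypot(T[...,0],T[...,1])>.014)&(Z<-.03);print('collar top',np.median(Z[m]*1e3).round(2))
E
python3 look.py w6
```

```text
6.75 [0.5686 0.0735 0.1006] [[-0.98, -0.38, -2.27], [0.03, -0.22, -1.95]] 0.572
pan tool z mm [7.36 7.78 8.24] 2224
collar top -47.29
```

The pan has not sunk with the collar 10 mm past the spindle's end, so it is threaded.

Emit:
{"op": "play_rows", "data": {
  "angular": [
    [0,0,0],
    [0,0,0],
    [0,0,0],
    [0,0,0],
    [0,0,0],
    [0,0,0],
    [0,0,0],
    [0,0,0]
  ],
  "slide": [
    [0,0,-5],
    [0,0,-10],
    [0,0,-15],
    [0,0,-20],
    [0,0,-25],
    [0,0,-30],
    [0,0,-35],
    [0,0,-35]
  ],
  "gripper": [1,1,1,1,1,1,1,1]
}}

```text
clock: 7.75
eef_pos: [0.5682, 0.0735, 0.065]
orientation: [-1.797, -2.576, 0.001]
contact_force: [-0.3, 0.0, -2.4]
width: 0.575
gripper_force: 32.1
```

```bash
python3 look.py w7
```

```text
7.8 [0.5685 0.0735 0.0654] [[-0.34, 0.04, -2.39], [0.91, -0.38, -2.0]] 0.574
pan tool z mm [-27.89 -27.39 -26.49] 4222
collar top -47.38
```

Emit:
{"op": "play_rows", "data": {
  "angular": [
    [0,0,0],
    [0,0,0],
    [0,0,0],
    [0,0,0],
    [0,0,0],
    [0,0,0],
    [0,0,0]
  ],
  "slide": [
    [0,0,-4],
    [0,0,-8],
    [0,0,-12],
    [0,0,-15],
    [0,0,-17],
    [0,0,-17],
    [0,0,-17]
  ],
  "gripper": [1,1,1,1,1,1,1]
}}

```text
clock: 8.68
eef_pos: [0.5691, 0.0735, 0.0491]
orientation: [1.797, 2.576, 0.001]
contact_force: [1.8, 0.1, -0.4]
width: 0.578
gripper_force: 32.2
```

```bash
python3 look.py w8
```

```text
8.725 [0.569  0.0735 0.049 ] [[1.85, 0.1, -0.44], [1.66, 0.75, 0.11]] 0.573
pan tool z mm [17.6  18.03 18.47] 995
collar top -47.42
```

Emit:
{"op": "play_rows", "data": {
  "angular": [
    [0,0,0],
    [0,0,0],
    [0,0,0],
    [0,0,0],
    [0,0,0],
    [0,0,0],
    [0,0,0]
  ],
  "slide": [
    [0,0,0],
    [0,0,0],
    [0,0,0],
    [0,0,20],
    [0,0,50],
    [0,0,90],
    [0,0,90]
  ],
  "gripper": [-0.3,-0.4,-0.4,-0.4,-0.4,-0.4,-0.4]
}}

```text
clock: 9.6
eef_pos: [0.5716, 0.0736, 0.1434]
orientation: [1.794, 2.571, 0.008]
contact_force: [0.8, 0.3, -0.7]
width: 0.7
gripper_force: 0.0
```

```bash
cat > pan.py <<'E'
import sys
from h import *
from rig import state
s=state();f=wgrab(sys.argv[1]);s=state()
print(s['clock'],np.round(s['eef_pos'],4),np.round(s['contact_force'],2),round(s['width'],3))
R=Ro.from_rotvec(f['o']).as_matrix();W=tip(f)@R.T+f['p']
d=np.hypot(W[...,0]-.5648,W[...,1]-.0715)
h,e=np.histogram(W[...,2][d<.055],bins=np.arange(.02,.16,.002));[print(round(e[i],3),h[i],end=' | ') for i in np.argsort(-h)[:8]];print()
zz=W[...,2]
pm=(d<.052)&(d>.034)&(zz>.04)&(zz<.11);print('pan z',np.median(zz[pm]),pm.sum())
r=np.hypot(W[...,0]-.5687,W[...,1]-.0725);cm=(r<.022)&(r>.012);print('ring z',np.percentile(zz[cm],[10,50,90]).round(4))
sm=(r<.006);print('spindle z',np.median(zz[sm]))
b=np.array([.5648,.0715]);ax=np.array([-.346,.938]);sx=np.array([.938,.346])
al=(W[...,:2]-b)@ax;la=(W[...,:2]-b)@sx
bm=(abs(al)<.06)&(abs(la)<.064)&(d>.057)&(zz>.02)&(zz<.04);print('base z(30)',np.median(zz[bm]),bm.sum())
np.save(sys.argv[1]+'_W.npy',W)
E
python3 pan.py w9
```

```text
9.65 [0.5703 0.0735 0.141 ] [-0.17 -0.9   0.17] 0.703
0.08 8271 | 0.094 1781 | 0.082 1376 | 0.03 455 | 0.13 355 | 0.096 306 | 0.078 229 | 0.092 165 | 
pan z 0.08130605649725961 6767
ring z [0.0951 0.2564 0.2681]
spindle z 0.13112661900829795
base z(30) 0.030907358531208497 2722
```

Emit:
{"op": "play_rows", "data": {
  "angular": [
    [0,0,0],
    [0,0,0],
    [0,0,0],
    [0,0,0],
    [0,0,0],
    [0,0,0],
    [0,0,0],
    [0,0,0]
  ],
  "slide": [
    [20,-40,10],
    [45,-90,0],
    [70,-140,-20],
    [91,-188,-50],
    [91,-190,-90],
    [91,-190,-130],
    [91,-190,-130],
    [91,-190,-130]
  ],
  "gripper": [-0.5,-0.5,-0.5,-0.5,-0.5,-0.5,-0.5,-0.5]
}}

```text
clock: 10.65
eef_pos: [0.6598, -0.1164, 0.0092]
orientation: [1.797, 2.577, 0.0]
contact_force: [-0.4, 0.8, 0.4]
width: 0.75
gripper_force: 0.0
```

```bash
cat > col.py <<'E'
import sys
from h import *
from rig import state
state();f=wgrab(sys.argv[1]);s=state();print(s['clock'],np.round(f['p'],4),f['o'].round(3),round(s['width'],3))
R=Ro.from_rotvec(f['o']).as_matrix();T=tip(f);Z=(T@R.T+f['p'])[...,2]
m=(abs(Z-.0135)<.004)&(np.hypot(T[...,0],T[...,1])<.045);p=T[m]
n,l,st,_=cv2.connectedComponentsWithStats(m.astype(np.uint8));i=1+np.argmax(st[1:,4]);p=T[l==i]
c=(p.max(0)+p.min(0))/2;c2=np.array(cv2.minEnclosingCircle((p[:,:2]*1e4).astype(np.float32))[0])/1e4
print('tool c',c.round(4),np.ptp(p,axis=0).round(4),c2.round(4),'world shift mm',((R@np.r_[c2,0])*1e3).round(1))
E
python3 col.py w10
```

```text
10.7 [ 0.6598 -0.1164  0.0092] [1.797 2.577 0.   ] 0.753
tool c [-0.0003  0.0004 -0.0042] [0.0498 0.0494 0.0079] [-0.0005 -0.    ] world shift mm [ 0.1 -0.5  0. ]
```

Emit:
{"op": "play_rows", "data": {
  "angular": [
    [0,0,0],
    [0,0,0],
    [0,0,0],
    [0,0,0],
    [0,0,0],
    [0,0,0],
    [0,0,0],
    [0,0,0]
  ],
  "slide": [
    [0,0,-20],
    [0,0,-38],
    [0,0,-41],
    [0,0,-41],
    [0,0,-41],
    [0,0,-41],
    [0,0,-30],
    [0,0,20]
  ],
  "gripper": [-0.5,-0.5,-0.5,1,1,1,1,1],
  "grip_force": 30
}}

```text
clock: 11.7
eef_pos: [0.6557, -0.1154, 0.0248]
orientation: [-1.792, -2.569, 0.005]
contact_force: [0.4, -0.5, -1.0]
width: 0.566
gripper_force: 31.8
```

Emit:
{"op": "play_rows", "data": {
  "angular": [
    [0,0,0],
    [0,0,0],
    [0,0,0],
    [0,0,0],
    [0,0,0],
    [0,0,0],
    [0,0,0]
  ],
  "slide": [
    [0,0,50],
    [-15,30,96],
    [-38,80,96],
    [-62,130,96],
    [-85,180,96],
    [-90.5,189.5,96],
    [-90.5,189.5,96]
  ],
  "gripper": [1,1,1,1,1,1,1]
}}

```text
clock: 12.58
eef_pos: [0.5695, 0.0734, 0.1257]
orientation: [1.795, 2.576, 0.001]
contact_force: [-0.6, -0.4, -1.4]
width: 0.565
gripper_force: 31.8
```

```bash
python3 look.py w11; python3 - <<'E'
from h import *
f=pickle.load(open('w11.pkl','rb'));T=tip(f);Z=T[...,2]
a=np.load('top0.npz')
m=(np.hypot(T[...,0],T[...,1])<.034)&(abs(Z+.047)<.0045)&(abs(T[...,1])<.0245);print('collar',mask_circle(T,m))
m=(np.hypot(T[...,0]+.006,T[...,1])<.02)&(Z>-.025)&(Z<0);p=T[m];print(len(p),p.min(0),p.max(0))
E
```

```text
12.625 [0.5699 0.0724 0.1254] [[-0.6, -0.39, -1.45], [0.26, -0.45, -2.9]] 0.565
pan tool z mm [43.92 44.37 44.85] 1617
collar top -48.65
collar (array([0.32134666, 0.1222168 ]), 53.533355712890625, np.float64(-48.09131207630475), array([ 2.05809823, -0.08416509]), 6364)Traceback (most recent call last):
  File "<stdin>", line 5, in <module>
    return umr_minimum(a, axis, None, out, keepdims, initial, where)
ValueError: zero-size array to reduction operation minimum which has no identity
```

Emit:
{"op": "play_rows", "data": {
  "angular": [
    [0,0,0],
    [0,0,0],
    [0,0,0],
    [0,0,0],
    [0,0,0],
    [0,0,0],
    [0,0,0],
    [0,0,0]
  ],
  "slide": [
    [0,0,-10],
    [0,0,-20],
    [0,0,-26],
    [0,0,-29],
    [0,0,-32],
    [0,0,-35],
    [0,0,-38],
    [0,0,-38]
  ],
  "gripper": [1,1,1,1,1,1,1,1]
}}

```text
clock: 13.62
eef_pos: [0.569, 0.073, 0.0865]
orientation: [-1.797, -2.576, 0.0]
contact_force: [-0.3, 0.5, -1.4]
width: 0.57
gripper_force: 31.8
```

```bash
python3 look.py w12; python3 - <<'E'
from h import *
for n in('w5','w11','w12'):
    f=pickle.load(open(n+'.pkl','rb'));T=tip(f);Z=T[...,2];zc=-.0473 if n=='w5' else -.0486
    m=(np.hypot(T[...,0],T[...,1])<.034)&(abs(Z-zc)<.0013)&(abs(T[...,1])<.008);x=T[...,0][m]*1e3
    q=(np.hypot(T[...,0],T[...,1])<.0085)&(Z>zc+.014)
    print(n,np.percentile(x,[.5,99.5]).round(2),q.sum())
E
```

```text
13.675 [0.5692 0.0731 0.0867] [[-0.33, 0.46, -1.43], [0.13, 0.77, -2.45]] 0.569
pan tool z mm [4.86 5.39 6.12] 2926
collar top -48.68
w5 [-25.34  22.91] 414
w11 [-24.72  23.49] 343
w12 [-24.52  23.4 ] 0
```

Again the pan has not sunk, so the second collar is threaded. Lowering on.

Emit:
{"op": "play_rows", "data": {
  "angular": [
    [0,0,0],
    [0,0,0],
    [0,0,0],
    [0,0,0],
    [0,0,0],
    [0,0,0],
    [0,0,0],
    [0,0,0]
  ],
  "slide": [
    [0,0,-5],
    [0,0,-10],
    [0,0,-15],
    [0,0,-20],
    [0,0,-25],
    [0,0,-29],
    [0,0,-32],
    [0,0,-32]
  ],
  "gripper": [1,1,1,1,1,1,1,1]
}}

```text
clock: 14.68
eef_pos: [0.5691, 0.073, 0.0546]
orientation: [-1.798, -2.576, 0.0]
contact_force: [-0.4, -1.5, -1.0]
width: 0.567
gripper_force: 31.9
```

```bash
python3 look.py w13
```

```text
14.725 [0.5691 0.073  0.0548] [[-0.42, -1.46, -0.96], [-0.75, -0.02, -1.26]] 0.568
pan tool z mm [-20.53 -20.04 -19.3 ] 3865
collar top -48.75
```

Emit:
{"op": "play_rows", "data": {
  "angular": [
    [0,0,0],
    [0,0,0],
    [0,0,0],
    [0,0,0],
    [0,0,0],
    [0,0,0],
    [0,0,0],
    [0,0,0]
  ],
  "slide": [
    [0,0,-3],
    [0,0,-5],
    [0,0,-5],
    [0,0,-5],
    [0,0,-5],
    [0,0,15],
    [0,0,50],
    [0,0,95]
  ],
  "gripper": [1,1,-0.3,-0.4,-0.4,-0.4,-0.4,-0.4]
}}

```text
clock: 15.72
eef_pos: [0.5683, 0.073, 0.1495]
orientation: [-1.797, -2.575, 0.002]
contact_force: [0.5, -0.4, 0.3]
width: 0.701
gripper_force: 0.0
```

```bash
python3 -c "
from rig import *
grab_frame('side');grab_frame('side');grab_frame('side')"; python3 pan.py w14; python3 pan.py w15
```

```text
15.925 [0.5705 0.073  0.1515] [ 0.07 -0.31 -0.86] 0.701
0.07 6740 | 0.098 1867 | 0.068 1157 | 0.096 408 | 0.03 336 | 0.12 291 | 0.072 268 | 0.118 63 | 
pan z 0.07073863385100551 5645
ring z [0.0985 0.2666 0.2797]
spindle z 0.12076258931655763
base z(30) 0.030898635442668465 2947
15.975 [0.5694 0.073  0.1498] [ 0.08 -0.23 -0.28] 0.698
0.07 6963 | 0.098 1909 | 0.068 1021 | 0.096 374 | 0.03 339 | 0.12 303 | 0.072 282 | 0.1 66 | 
pan z 0.0707470830399672 5723
ring z [0.0985 0.2639 0.2764]
spindle z 0.12077455745354293
base z(30) 0.03093598692603875 2982
```

Emit:
{"op": "play_rows", "data": {
  "angular": [
    [0,0,0],
    [0,0,0],
    [0,0,0],
    [0,0,0],
    [0,0,0],
    [0,0,0]
  ],
  "slide": [
    [0,0,40],
    [-20,-50,60],
    [-60,-100,60],
    [-100,-150,60],
    [-130,-200,60],
    [-130,-200,60]
  ],
  "gripper": [-0.4,-0.4,-0.4,-0.4,-0.4,-0.4]
}}

```text
clock: 16.73
eef_pos: [0.4366, -0.1297, 0.208]
orientation: [-1.805, -2.568, 0.002]
contact_force: [0.6, 0.3, 0.2]
width: 0.7
gripper_force: 0.0
```

```bash
python3 - <<'E'
from h import *
from rig import *
b=np.array([.5648,.0715])
for n in('top','side'):
  for tag in(0,1):
    f=dict(np.load(n+'0.npz')) if tag==0 else grab_frame(n)
    W=cloud(f);z=W[...,2];d=np.hypot(*(W[...,:2]-b).transpose(2,0,1))
    al=(W[...,:2]-b)@np.array([-.346,.938]);la=(W[...,:2]-b)@np.array([.938,.346])
    pm=(d<.05)&(d>.035)&(z>.055)&(z<.105);bm=(abs(al)<.06)&(abs(la)<.06)&(d>.06)&(z>.02)&(z<.04)
    pz,bz=np.median(z[pm]),np.median(z[bm]);print(n,tag,pm.sum(),bm.sum(),'sunk mm',(100-30-(pz-bz)*1e3).round(2))
    if n=='top' and tag:
      for c in((385,148),(431,155),(382,229),(436,239)):
        p=W[c[1]-10:c[1]+11,c[0]-10:c[0]+11];print(c,((p[...,2]>.008)).sum())
s=state();print(s['clock'],s['contact_force'])
E
```

```text
top 0 654 357 sunk mm 8.62
top 1 634 400 sunk mm 30.29
(385, 148) 2
(431, 155) 268
(382, 229) 5
(436, 239) 441
side 0 251 153 sunk mm 8.48
side 1 215 112 sunk mm 30.2
16.825 [ 1.36884945  0.36313087 -0.05733165]
```

Three cameras agree that the pan has sunk 30.2 mm, which is at the mark (30 mm). Two collars are enough.

```bash
python3 -c "
from rig import *
print(job_done())"
```

```text
the job is handed in; nothing more can be done
None
```

I threaded two collars fully home on the spindle and handed the job in. By camera depth the pan is about 30.2 mm down, level with the 30 mm mark. I did not read the pointer against the mark directly. The two spare collars are still in place, and I did not re-check the other loose items after the moves.

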